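# Open the extractor's vent cover and take out its filter for washing

### The job

Press in the release tab of the countertop extractor so that the vent cover pops up, then swing the cover's lower edge up by some 18 degrees in all, about its upper edge, and lift it out of its frame. Set it down gently, louvred face up, in the wide compartment of the wash tray, then take out the filter cassette behind it and set that down gently in the narrow compartment, handle rib up, both flat on the tray's floor. Leave the other things round the work where they stand.

Things in the scene. Friction and masses are not known exactly. Their poses are not given: they have to be found in the camera images.
- vent_frame: Sloping face of a fixed white countertop extractor, tilted 23 degrees toward its front. Origin: centre of the cover's seat, 86 mm up. x down the slope, y across, z out of the face. Rim at z = 7 mm (17 at x 51 to 58), x -70 to 104, y -84 to 84 mm. Mouth under the cover: x -42 to 42, y -61 to 61 mm, 30 mm deep. Two spring pins at x 36, y +-50 mm pop the cover up 10 mm and stay up.
- foot_slot (a point): Middle of the slot at the frame's upper end that holds the cover's tongues, x = -58 mm of vent_frame; the cover swings about this line (vent_frame's y). A lip, z 8 to 12 mm, overhangs the slot up to x = -53 mm.
- release_tab (a joint): Travel (m) of the spring-returned release tab into the face: 0 at rest, stop at 0.009; its hook frees the cover from about 0.006. It takes 3 N to begin and 5 to 8 N in all. Once the cover has popped up, let the tab go: it does not catch again.
- tab_pad (a point): Centre of the outer face of the tab's pad: grey with three dark lines, 30 mm (x) by 36 mm, at the middle of the frame's lower end, toward the robot (x = 81, z = 18 mm of vent_frame). Press it into the face, along -z of vent_frame.
- vent_cover: White louvred plate 100 (x) x 140 (y) x 6 mm, 0.1 kg; two tongues reach on to x = -58 mm. Origin: centre of the plate's underside, z out of the louvred face. Central grip rib 12 mm thick (x), 60 long (y), z 6 to 26 mm. In the frame its axes agree with vent_frame's; the tab's hook is on its +x edge (from x = 47 mm): spread fingers under 50 mm. Popped up, it is swung 0.1 rad.
- cover_foot (a point): Middle of the line of the tongues' tips, x = -58 mm on the cover's underside, about which it swings: +x edge up, tongues staying in the slot. Swung to about 0.3 rad from its seat, draw it out 10 mm along its own +x, then up.
- filter_cassette: Aluminium flat filter 60 (x) x 100 (y) x 14 mm, 0.12 kg, in the mouth behind the cover, between 6 mm high ridges; axes as vent_frame's. Origin: centre of its underside, z out of the face. Central dark grip rib 10 mm thick (x), 44 long (y), z 14 to 28 mm, with 37 mm clear either side of its mid-plane inside the mouth. Draw it out along +z.
- wash_tray: Steel tray fixed on the worktop, 128 mm (x) by 239 mm (y), walls 4 mm thick and 16 mm high, floor 4 mm thick, one divider. Origin: centre of its underside.
- wide_bay (a point): Centre of the floor (4 mm above the worktop) of the wide compartment at the tray's -y side, 120 (x) x 153 (y) mm inside. The cover lies with its x along the tray's x, either way round; with tongues it spans x -58 to 50 mm, so its origin belongs 4 mm off the centre, toward its own +x.
- narrow_bay (a point): Centre of the floor (4 mm above the worktop) of the narrow compartment at the tray's +y side, 120 (x) x 74 (y) mm inside. The cassette lies with its long side (its y) along the tray's x, either way round.
- salt_shaker: Grey salt shaker, 44 x 44 x 90 mm, standing behind the tray; origin under its centre. Bystander.
- tea_light: Tea light, 38 x 38 x 15 mm, in front of the tray. Bystander.
- jam_jar: Jam jar, 69 x 69 x 99 mm, toward the back. Bystander.
- tomato_tin: Tin, 75 x 75 x 58 mm, toward the back. Bystander.
- pepper_mill: Dark wooden mill, 58 x 58 x 170 mm, toward the back. Bystander.
- mug_a: Dotted mug, 92 x 127 x 93 mm, at the right. Bystander.

How it is judged:
By the outcome, as a careful person would: the job done as asked, in the order asked, and still so for the second after the job is handed in, with the robot touching nothing.
It also fails if it takes over 70 s, if anything falls off the work surface, if the arm or the gripper's body presses on something with over 40 N, if the wrist force passes 120 N, or if a joint passes its speed limit or range.

### The arm

A 7-joint arm with a two-finger parallel gripper is mounted at the origin on a cart in front of the work surface, level with it; the furniture and walls round the work are solid. World frame = base frame: x ahead of the robot, y to its left, z up, the work surface at z = 0. Lengths are in m, angles in rad, forces in N, time in s.
With the tool pointing down it reaches from about 0.425 to 0.925 m from the base axis. Payload 6.8 kg.
Tool frame: the origin (TCP) lies midway between the tips of the shut fingers; the grasp point (between the pads) lies 19 mm behind it (robot.grip_depth is the distance from the TCP to the grasp point, in m); z points along the fingers, y is the line along which they close (so a half turn about z gives the same grasp; the last joint's range is limited). The gripper opens to 85 mm and grips with 20 to 120 N. Pads are 22 mm wide; open, the fingers measure 114 mm over their backs; the gripper's body (76 mm by 85 mm) begins 54 mm behind the grasp point. The pads swing forward as they close: fully open they stand 13 mm farther back than shut.
Start: joints at [-1.423, 0.477, 0.022, 1.555, -0.011, 1.109, -0.083], TCP at [0.171, 0.653, 0.231] pointing down, gripper open.
Joint ranges: [-2.96, 2.96], [-0.34, 2.1], [-1.41, 1.46], [0.24, 2.44], [-1.37, 4.51], [0.17, 1.92], [-2.96, 2.96]. Speed limits (rad/s): [2.39, 2.39, 3.14, 3.14, 3.14, 3.14, 3.14].

### API

Orientations are given as a rotation vector (axis times angle).
In Python, from plant import robot gives the robot as it stands.
- The arm moves only by the shell command python3 -m inch 'ROWS' [FORCE]. ROWS is JSON, a list of rows, each an object of numbers: "x", "y", "z": the shift along the tool's x, y, z in mm; "wx", "wy", "wz": the turn, a rotation vector about the tool's x, y, z in rad; "hand": the finger opening in mm, from 0 to 85.4. A call has 1 to 10 rows; each row is the pose to reach, as a shift and turn from the pose commanded when the call began, along the tool's axes at that moment; what a row does not reach only later rows make up. A row lasts 1/10 s, in which the tool goes at most 50 mm and 8.59 degrees, less where a joint would pass 70% of its speed; a pose out of reach is approached as far as the arm can. A call with a gripper value outside its range is refused whole. The fingers move at their own pace and stop on an object; FORCE is the grip in N (left out, the last holds). Time passes only in rows, so rows that repeat a pose let the fingers close. It gives the time, the measured TCP pose, the force, the opening and the grip force at its end, in the units of the state.
- robot.observe(): the state, without advancing time (a new reading comes with each control period).
- robot.get_image(name): name is "scene" or "top" or "wrist"; returns the picture (480x640x3 uint8, red, green, blue); there is no depth.
- robot.camera_params(name): a dict with "mtx" (3x3 intrinsics, pixels), "R" (3x3) and "t" (3): a world point X has camera coordinates R X + t. Camera axes: x right, y down, z forward; pixel columns grow to the right and rows downward; lengths in m; the calibration is good to about 2 mm. A picture is of the moment at which its call begins: read the wrist's pose just before it. camera_params takes no time and is no camera call; for the wrist camera it gives the pose at the moment of the call.
- robot.finish_job(): hands the job in; it is judged then, once.
The state is a dict: "clock": time; "joints": joint angles; "qd": joint speeds; "joint_efforts": joint torques, N m; "tool_pos": TCP position; "ee_rot": TCP orientation; "ft_force": force on the tool from outside, world axes, zero at the start; "ft_torque": the same for the moment, N m; "finger_gap": opening from 0.0 (shut) to 1.0 (fully open); "grip_force": force on a finger pad.
Only numpy, scipy, OpenCV 4.12 (cv2) and the standard library are available. Lean on these libraries where they do the work, as an engineer would, in place of code of your own. Each camera call takes 0.05 s, during which the arm holds its last target. There are 200 camera calls.

## Working session

There is one attempt and no reset: what is moved stays moved. The work goes in short steps, Python scripts to look and compute and a shell command to move; the robot and the scene stay as the last step left them, time stands still between calls to the robot, and variables do not carry over. Pictures are saved under pics/ and viewed, at most 12 in all, crops included, and the job is handed in when it is done.

```bash
mkdir -p pics; ls; python3 - <<'E'
from plant import robot
import cv2
for n in ["scene","top","wrist"]:
    p=robot.camera_params(n); im=robot.get_image(n); cv2.imwrite(f"pics/{n}0.png",im[:,:,::-1])
    print(n,p["mtx"].tolist(),(-p["R"].T@p["t"]).round(3),p["R"].round(3).tolist())
s=robot.observe();print(s)
E
```

```text
pics
scene [[481.4676683780725, 0.0, 318.3192341689505], [0.0, 481.4676683780725, 246.85548285126146], [0.0, 0.0, 1.0]] [ 0.193 -0.478  1.084] [[0.786, -0.618, 0.015], [-0.527, -0.684, -0.505], [0.322, 0.389, -0.863]]
top [[435.9192066649422, 0.0, 321.1680667941732], [0.0, 435.9192066649422, 245.1595487891835], [0.0, 0.0, 1.0]] [ 0.463 -0.043  1.144] [[-0.008, -1.0, 0.003], [-0.996, 0.008, -0.091], [0.091, -0.004, -0.996]]
wrist [[400.7384280348216, 0.0, 320.15567145161344], [0.0, 400.7384280348216, 236.95678787647643], [0.0, 0.0, 1.0]] [0.088 0.674 0.374] [[0.252, 0.968, -0.002], [0.914, -0.238, 0.328], [0.317, -0.084, -0.945]]
{'clock': 0.15, 'joints': array([-1.42310045,  0.47762854,  0.02234919,  1.5562151 , -0.01152246,
        1.10928617, -0.08306709]), 'qd': array([-0.00026365, -0.00407665, -0.00142626, -0.00456692, -0.00020284,
       -0.00141327,  0.00102974]), 'joint_efforts': array([ 2.83014502e-03, -5.96928549e+01,  1.61011342e+00, -2.81489825e+01,
        1.25925819e-02,  6.55965734e-03,  2.35320005e-05]), 'tool_pos': array([0.17067163, 0.6525991 , 0.23054071]), 'ee_rot': array([-4.00635787e-01, -3.11584042e+00,  2.20816218e-03]), 'ft_force': array([0.30401852, 0.63608337, 0.82414065]), 'ft_torque': array([ 0.01498219,  0.02543505, -0.01816157]), 'grip_force': 0.0, 'finger_gap': 0.9988608082077898}
```

View pics/top0.png

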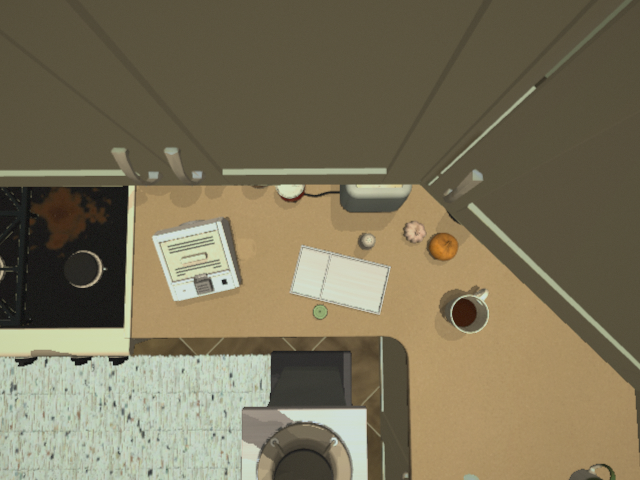

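View pics/scene0.png

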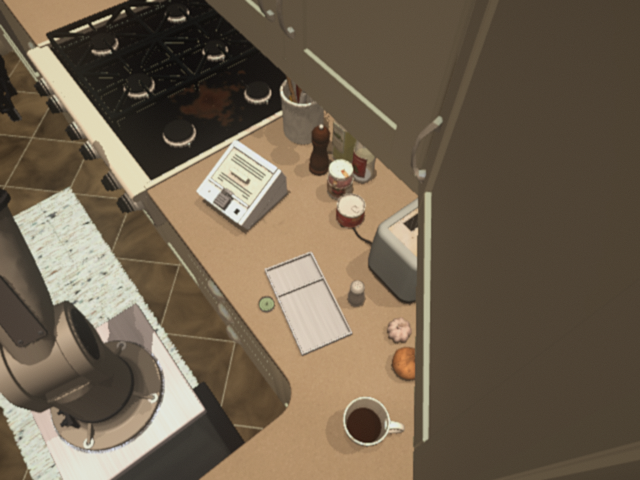

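The top view shows the extractor at about (197,260), with its tab at (204,285). The tray is at (340,280) with its divider near its left end. In the scene view the extractor is at (240,185) and the tray at (308,300). I'll zoom in on both.

```bash
python3 - <<'E'
import cv2,numpy as np
t=cv2.imread("pics/top0.png");s=cv2.imread("pics/scene0.png")
def c(im,x,y,w,h,f): return cv2.resize(im[y:y+h,x:x+w],None,fx=f,fy=f,interpolation=cv2.INTER_CUBIC)
a=np.hstack([c(t,145,210,100,100,4),c(s,190,135,100,100,4)])
b=np.hstack([c(t,285,240,110,75,3.6)[:200*2],c(s,255,245,100,110,2.7)])
b=np.zeros((200,800,3),np.uint8)
x=c(t,285,242,115,76,2.6)[:200]; b[:x.shape[0],:x.shape[1]]=x
y=c(s,255,250,105,105,1.9)[:200]; b[:y.shape[0],400:400+y.shape[1]]=y
cv2.imwrite("pics/z1.png",np.vstack([a,b]))
E
cat > h.py <<'E'
import numpy as np, cv2
from plant import robot
def ray(n,uv,P=None):
    p=P or robot.camera_params(n); R,t=p["R"],p["t"]
    d=np.linalg.inv(p["mtx"])@[uv[0],uv[1],1]; return -R.T@t, R.T@d
def onz(n,uv,z,P=None):
    o,d=ray(n,uv,P); return o+d*(z-o[2])/d[2]
def tri(obs):
    A=np.zeros((3,3));b=np.zeros(3)
    for n,uv in obs:
        o,d=ray(n,uv); d/=np.linalg.norm(d); M=np.eye(3)-np.outer(d,d); A+=M;b+=M@o
    return np.linalg.solve(A,b)
def proj(n,X,P=None):
    p=P or robot.camera_params(n); q=p["mtx"]@(p["R"]@X+p["t"]); return q[:2]/q[2]
E
```

```text
Traceback (most recent call last):
ValueError: all the input array dimensions except for the concatenation axis must match exactly, but along dimension 0, the array at index 0 has size 270 and the array at index 1 has size 297
```

```bash
python3 - <<'E'
import cv2,numpy as np
t=cv2.imread("pics/top0.png");s=cv2.imread("pics/scene0.png")
def c(im,x,y,w,h,f): return cv2.resize(im[y:y+h,x:x+w],None,fx=f,fy=f,interpolation=cv2.INTER_CUBIC)
a=np.hstack([c(t,145,210,100,100,4),c(s,190,135,100,100,4)])
b=np.zeros((200,800,3),np.uint8)
x=c(t,285,242,115,76,2.5)[:200]; b[:x.shape[0],:x.shape[1]]=x
y=c(s,255,250,105,105,1.9)[:200]; b[:y.shape[0],400:400+y.shape[1]]=y
cv2.imwrite("pics/z1.png",np.vstack([a,b]))
E
```

```text
(no output)
```

View pics/z1.png

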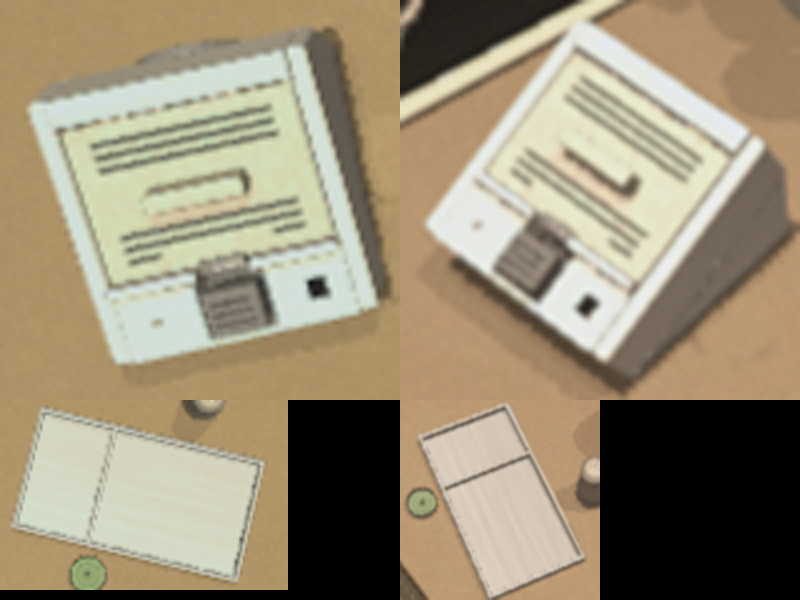

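The zoom shows the four rim corners of the extractor and the four corners of the tray in both views. I'll fit both poses from these points.

```bash
cat >> h.py <<'E'
from scipy.optimize import least_squares
from scipy.spatial.transform import Rotation as Ro
TILT=np.radians(23)
def Rframe(yaw):  # yaw = heading of frame x (downslope) in world
    return Ro.from_euler('z',yaw).as_matrix()@Ro.from_euler('y',TILT).as_matrix()
E
python3 - <<'E'
from h import *
P={n:robot.camera_params(n) for n in("top","scene")}
g=lambda L,x,y,f,ox,oy:[((u-ox+.5)/f-.5+x,(v-oy+.5)/f-.5+y) for u,v in L]
FT=g([(32,105),(302,42),(378,305),(118,362)],145,210,4,0,0)
FS=g([(580,22),(757,140),(605,360),(428,225)],190,135,4,400,0)
FX=np.array([[-70,-84,7],[-70,84,7],[104,84,7],[104,-84,7]])/1e3
TT=g([(42,408),(264,462),(237,580),(13,527)],285,242,2.5,0,400)
TS=g([(420,437),(508,405),(583,558),(490,598)],255,250,1.9,400,400)
TXt=np.array([[64,119.5,16],[64,-119.5,16],[-64,-119.5,16],[-64,119.5,16]])/1e3
TXs=TXt[[3,0,1,2]]
def ff(p,which=("top","scene")):
    R=Rframe(p[2]);r=[]
    for n,o in(("top",FT),("scene",FS)):
        if n in which: r+=[proj(n,R@X+[p[0],p[1],.086],P[n])-u for X,u in zip(FX,o)]
    return np.ravel(r)
def ft(p,which=("top","scene")):
    R=Ro.from_euler('z',p[2]).as_matrix();r=[]
    for n,o,T in(("top",TT,TXt),("scene",TS,TXs)):
        if n in which: r+=[proj(n,R@X+[p[0],p[1],0],P[n])-u for X,u in zip(T,o)]
    return np.ravel(r)
for f,p0 in((ff,[.45,.3,3.14]),(ft,[.4,-.1,0])):
    for w in (("top","scene"),("top",),("scene",)):
        s=least_squares(f,p0,args=(w,)); print(s.x.round(4),s.fun.round(1).tolist())
E
```

```text
[0.5402 0.2594 3.3564] [-1.5, -0.4, 0.7, -0.2, 0.8, 0.2, -0.5, 1.0, -0.3, -1.7, 2.6, 0.8, -0.0, 0.6, -1.5, 0.0]
[0.5406 0.259  3.3541] [-1.3, -0.6, 0.9, -0.3, 0.8, 0.1, -0.4, 0.8]
[0.5398 0.2599 3.3599] [-0.7, -1.7, 2.4, 0.6, -0.1, 0.5, -1.7, 0.1]
[ 0.4779 -0.0969 -0.2483] [0.2, -0.8, 1.0, -0.6, 0.6, 0.8, -0.2, -0.3, -1.2, -0.3, -0.5, -1.2, 0.9, 0.0, -0.8, 0.5]
[ 0.4773 -0.0959 -0.2435] [-0.4, -0.4, 0.5, -0.6, 0.4, 0.8, -0.6, 0.1]
[ 0.4784 -0.0978 -0.253 ] [-0.7, -0.4, 0.1, -1.0, 1.2, 0.4, -0.6, 0.7]
```

```bash
cat >> h.py <<'E'
F0=np.array([.5402,.2594,.086]); FY=3.3564
T0=np.array([.4779,-.0969,0]); TY=-.2483
def RF(): return Rframe(FY)
def RT(): return Ro.from_euler('z',TY).as_matrix()
FLIP=np.array([[0,-1,0],[-1,0,0],[0,0,-1.]]).T  # tool x=-fy, y=-fx, z=-fz (columns)
def step(p,R,s=None):
    s=s or robot.observe(); R0=Ro.from_rotvec(s["ee_rot"]).as_matrix()
    d=R0.T@(p-s["tool_pos"])*1e3; w=Ro.from_matrix(R0.T@R).as_rotvec()
    print("x y z",d.round(1),"w",w.round(4),"|",np.linalg.norm(d).round(0),np.degrees(np.linalg.norm(w)).round(1))
def inframe(p): return RF().T@(np.asarray(p)-F0)*1e3
def fgoal(x,y,z,swing=0): # TCP at frame coords mm, aligned to the cover swung by `swing`
    return F0+RF()@np.array([x,y,z])/1e3, RF()@Ro.from_euler('y',-swing).as_matrix()@FLIP
E
python3 -c "
from h import *
step(*fgoal(30,0,150)); print(fgoal(30,0,150))"
```

```text
x y z [-380.1 -326.    18.7] w [-0.3611 -0.2199  1.085 ] | 501.0 66.7
(array([0.45595685, 0.24102039, 0.21235379]), array([[-0.21315921,  0.89934933,  0.38175114],
       [ 0.97701748,  0.19621408,  0.08328794],
       [ 0.        ,  0.39073113, -0.92050485]]))
```

```bash
python3 -m inch '[{"x":-380,"y":-326,"z":18,"wx":-0.361,"wy":-0.22,"wz":1.085,"hand":0},{"x":-380,"y":-326,"z":18,"wx":-0.361,"wy":-0.22,"wz":1.085,"hand":0},{"x":-380,"y":-326,"z":18,"wx":-0.361,"wy":-0.22,"wz":1.085,"hand":0},{"x":-380,"y":-326,"z":18,"wx":-0.361,"wy":-0.22,"wz":1.085,"hand":0},{"x":-380,"y":-326,"z":18,"wx":-0.361,"wy":-0.22,"wz":1.085,"hand":0},{"x":-380,"y":-326,"z":18,"wx":-0.361,"wy":-0.22,"wz":1.085,"hand":0},{"x":-380,"y":-326,"z":18,"wx":-0.361,"wy":-0.22,"wz":1.085,"hand":0},{"x":-380,"y":-326,"z":18,"wx":-0.361,"wy":-0.22,"wz":1.085,"hand":0},{"x":-380,"y":-326,"z":18,"wx":-0.361,"wy":-0.22,"wz":1.085,"hand":0},{"x":-380,"y":-326,"z":18,"wx":-0.361,"wy":-0.22,"wz":1.085,"hand":0}]'; python3 -c "
from h import *
step(*fgoal(30,0,150))"
```

```text
clock: 1.15
tool_pos: [0.4556, 0.2409, 0.2133]
ee_rot: [1.79, 2.225, 0.455]
ft_force: [0.4, 0.5, -0.3]
finger_gap: -0.001
grip_force: 0.0
x y z [-0. -0.  1.] w [ 0.0008 -0.002   0.0006] | 1.0 0.1
```

```bash
python3 - <<'E'
from h import *
P=robot.camera_params("wrist"); im=robot.get_image("wrist"); cv2.imwrite("pics/w1.png",im[:,:,::-1])
for q in [(-70,-84,7),(-70,84,7),(104,84,7),(104,-84,7),(81,0,18),(0,0,26)]:
    print(q,proj("wrist",F0+RF()@np.array(q)/1e3,P).round(0))
import pickle; pickle.dump(P,open("w1.pkl","wb"))
E
```

```text
(-70, -84, 7) [468.  99.]
(-70, 84, 7) [443. 317.]
(104, 84, 7) [230. 317.]
(104, -84, 7) [212.  99.]
(81, 0, 18) [250. 222.]
(0, 0, 26) [363. 225.]
```

View pics/w1.png

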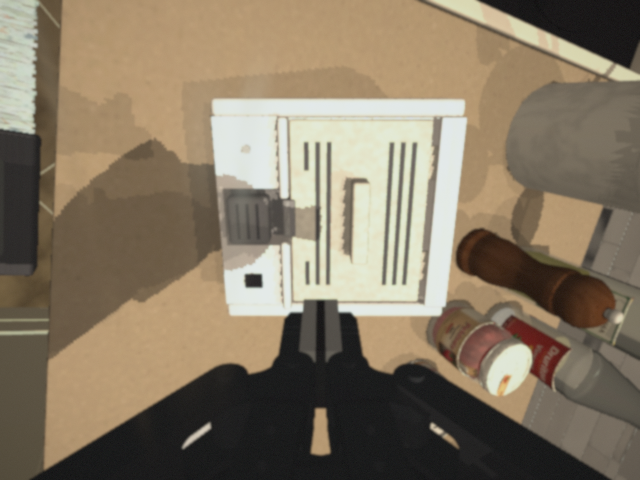

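The wrist view agrees with the fit to 2–4 px. The corners are (213,100), (466,101), (445,316) and (230,315), the pad is at (248,218) and the rib at (361,222). Next I'll approach the tab.

```bash
python3 -c "
from h import *
step(*fgoal(81,-2,26))"; python3 -m inch '[{"x":0,"y":-51,"z":85},{"x":2,"y":-51,"z":110},{"x":2,"y":-51,"z":125},{"x":2,"y":-51,"z":125},{"x":2,"y":-51,"z":125}]'; python3 -c "
from h import *
s=robot.observe();print(inframe(s['tool_pos']),s['ft_force'])"
```

```text
x y z [ 11.1 -52.8 124. ] w [ 0.      0.0045 -0.0071] | 135.0 0.5
[ 28.32015403   8.94015334 150.0977395 ] [ 2.48429517 -6.91542997  0.09484954]validation failed for argument at $[0]...
```

```bash
python3 -m inch '[{"x":0,"y":0,"z":0,"wx":0,"wy":0,"wz":0,"hand":0},{"x":0,"y":0,"z":0,"wx":0,"wy":0,"wz":0,"hand":0}]'; python3 -c "
from h import *
s=robot.observe();print(inframe(s['tool_pos']),s['ft_force']);step(*fgoal(81,-2,26))"
```

```text
clock: 1.4
tool_pos: [0.4552, 0.2425, 0.2134]
ee_rot: [1.792, 2.223, 0.454]
ft_force: [-0.1, 0.5, -0.8]
finger_gap: 0.004
grip_force: 0.0
[ 29.97870668  -1.61911982 151.07730069] [-0.06380064  0.54124074 -0.83076624]
x y z [  0.2 -51.1 125.1] w [ 0.0005 -0.0012 -0.0011] | 135.0 0.1
```

```bash
python3 -m inch '[{"x":0,"y":-25,"z":45,"wx":0,"wy":0,"wz":0,"hand":0},{"x":0,"y":-51,"z":85,"wx":0,"wy":0,"wz":0,"hand":0},{"x":0,"y":-51,"z":110,"wx":0,"wy":0,"wz":0,"hand":0},{"x":0,"y":-51,"z":123,"wx":0,"wy":0,"wz":0,"hand":0},{"x":0,"y":-51,"z":127,"wx":0,"wy":0,"wz":0,"hand":0},{"x":0,"y":-51,"z":129,"wx":0,"wy":0,"wz":0,"hand":0},{"x":0,"y":-51,"z":131,"wx":0,"wy":0,"wz":0,"hand":0}]'; python3 -c "
from h import *
s=robot.observe();print(inframe(s['tool_pos']),RF().T@s['ft_force'])"
```

```text
clock: 2.1
tool_pos: [0.4591, 0.2444, 0.0726]
ee_rot: [1.79, 2.226, 0.454]
ft_force: [-0.3, 0.4, 0.7]
finger_gap: -0.0
grip_force: 0.0
[81.07980954 -2.5947628  19.89587863] [-0.05643608 -0.42521186  0.70269461]
```

```bash
python3 -m inch '[{"x":0,"y":0,"z":2,"wx":0,"wy":0,"wz":0,"hand":0},{"x":0,"y":0,"z":4,"wx":0,"wy":0,"wz":0,"hand":0},{"x":0,"y":0,"z":6,"wx":0,"wy":0,"wz":0,"hand":0},{"x":0,"y":0,"z":8,"wx":0,"wy":0,"wz":0,"hand":0},{"x":0,"y":0,"z":9,"wx":0,"wy":0,"wz":0,"hand":0},{"x":0,"y":0,"z":9,"wx":0,"wy":0,"wz":0,"hand":0}]'; python3 -c "
from h import *
s=robot.observe();print(inframe(s['tool_pos']),RF().T@s['ft_force'])"
```

```text
clock: 2.7
tool_pos: [0.4629, 0.2449, 0.0646]
ee_rot: [1.791, 2.225, 0.455]
ft_force: [-3.4, 1.7, 4.6]
finger_gap: -0.003
grip_force: 2.4
[80.73050133 -2.27308865 11.01381184] [ 0.88657322 -2.39601888  5.42294085]
```

```bash
python3 -m inch '[{"x":0,"y":0,"z":1,"wx":0,"wy":0,"wz":0,"hand":0},{"x":0,"y":0,"z":1.5,"wx":0,"wy":0,"wz":0,"hand":0},{"x":0,"y":0,"z":1.5,"wx":0,"wy":0,"wz":0,"hand":0},{"x":0,"y":0,"z":1.5,"wx":0,"wy":0,"wz":0,"hand":0}]'; python3 -c "
from h import *
s=robot.observe();print(inframe(s['tool_pos']),RF().T@s['ft_force'])"; python3 -m inch '[{"x":0,"y":0,"z":-8,"wx":0,"wy":0,"wz":0,"hand":0},{"x":0,"y":0,"z":-30,"wx":0,"wy":0,"wz":0,"hand":10},{"x":0,"y":0,"z":-70,"wx":0,"wy":0,"wz":0,"hand":40},{"x":0,"y":20,"z":-110,"wx":0,"wy":0,"wz":0,"hand":40},{"x":0,"y":40,"z":-130,"wx":0,"wy":0,"wz":0,"hand":40},{"x":0,"y":40,"z":-130,"wx":0,"wy":0,"wz":0,"hand":40},{"x":0,"y":40,"z":-130,"wx":0,"wy":0,"wz":0,"hand":40},{"x":0,"y":40,"z":-130,"wx":0,"wy":0,"wz":0,"hand":40}]'
python3 - <<'E'
from h import *
import pickle
P=robot.camera_params("wrist"); im=robot.get_image("wrist"); cv2.imwrite("pics/w2.png",im[:,:,::-1]); pickle.dump(P,open("w2.pkl","wb"))
s=robot.observe();print(inframe(s['tool_pos']),s['finger_gap'])
Rc=RF()@Ro.from_euler('y',-.1).as_matrix(); foot=F0+RF()@[-.058,0,0]
for q in [(0,-30,26),(0,30,26),(50,-70,6),(50,70,6)]:
    X=np.array(q)/1e3+[.058,0,0]; print(q,"popped",proj("wrist",foot+Rc@X,P).round(0),"seated",proj("wrist",foot+RF()@X,P).round(0))
cv2.imwrite("pics/w2c.png",cv2.resize(im[80:340,190:490,::-1],None,fx=2,fy=2))
E
```

```text
clock: 3.1
tool_pos: [0.4635, 0.2449, 0.0633]
ee_rot: [1.791, 2.225, 0.455]
ft_force: [-4.3, 3.4, 4.1]
finger_gap: 0.002
grip_force: 2.6
[80.68686057 -2.17938214  9.54757305] [ 1.55164498 -4.2785025   5.12694598]
clock: 3.9
tool_pos: [0.4491, 0.2396, 0.1968]
ee_rot: [1.793, 2.224, 0.449]
ft_force: [0.2, 0.3, -0.2]
finger_gap: 0.471
grip_force: 0.0
[ 42.68290025  -0.38017321 138.3131106 ] 0.46902211031099367
(0, -30, 26) popped [393. 189.] seated [387. 187.]
(0, 30, 26) popped [388. 275.] seated [382. 271.]
(50, -70, 6) popped [312. 122.] seated [310. 121.]
(50, 70, 6) popped [313. 315.] seated [312. 308.]
```

View pics/w2c.png

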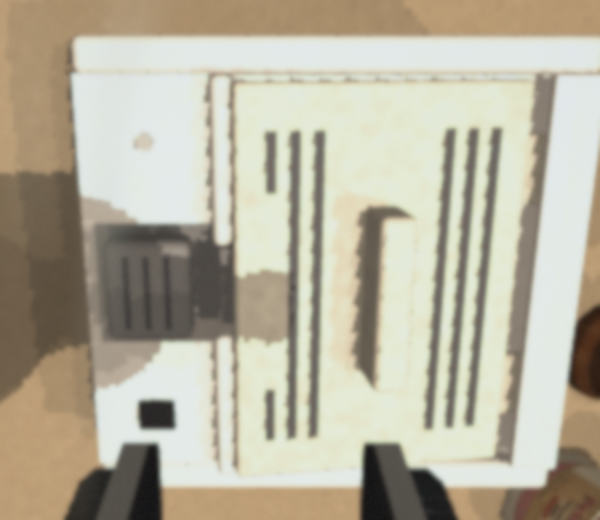

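Lines and corners in the picture show the cover popped up. Its lower edge spans about 194 px, against 193 predicted for popped and 187 for seated. The rib top is centred near (387,231), about 2 mm downslope of the fit, so I'll correct the pose and plan the grasp.

```bash
cat >> h.py <<'E'
F0=F0+RF()@np.array([.002,-.001,0])
def cgoal(swing,x=0,y=0,z=9,draw=0):
    v=Ro.from_euler('y',-swing).as_matrix()@np.array([58+x+draw,y,z])
    return fgoal(-58+v[0],v[1],v[2],swing)
E
python3 -c "
from h import *
step(*cgoal(.1,0,0,60));step(*cgoal(.1))"
```

```text
x y z [ 0.7 47.2 72.7] w [ 0.0973  0.001  -0.0005] | 87.0 5.6
x y z [  0.8  42.2 123.5] w [ 0.0973  0.001  -0.0005] | 130.0 5.6
```

```bash
python3 -m inch '[{"x":0.5,"y":25,"z":36,"wx":0.05,"wy":0,"wz":0,"hand":36},{"x":0.5,"y":47,"z":72,"wx":0.097,"wy":0,"wz":0,"hand":36},{"x":0.5,"y":47,"z":73,"wx":0.097,"wy":0,"wz":0,"hand":36},{"x":0.5,"y":45,"z":95,"wx":0.097,"wy":0,"wz":0,"hand":36},{"x":0.5,"y":43,"z":113,"wx":0.097,"wy":0,"wz":0,"hand":36},{"x":0.5,"y":42,"z":121,"wx":0.097,"wy":0,"wz":0,"hand":36},{"x":0.5,"y":42,"z":123,"wx":0.097,"wy":0,"wz":0,"hand":36},{"x":0.5,"y":42,"z":123,"wx":0.097,"wy":0,"wz":0,"hand":36}]'; python3 -c "
from h import *
step(*cgoal(.1))
P=robot.camera_params('wrist'); im=robot.get_image('wrist'); cv2.imwrite('pics/w3.png',im[:,:,::-1])"
```

```text
clock: 4.75
tool_pos: [0.534, 0.2603, 0.1016]
ee_rot: [1.838, 2.283, 0.351]
ft_force: [-0.4, -0.1, 0.2]
finger_gap: 0.418
grip_force: 0.0
x y z [-1.2 -1.3  2. ] w [ 0.003  -0.0009  0.0001] | 3.0 0.2
```

View pics/w3.png

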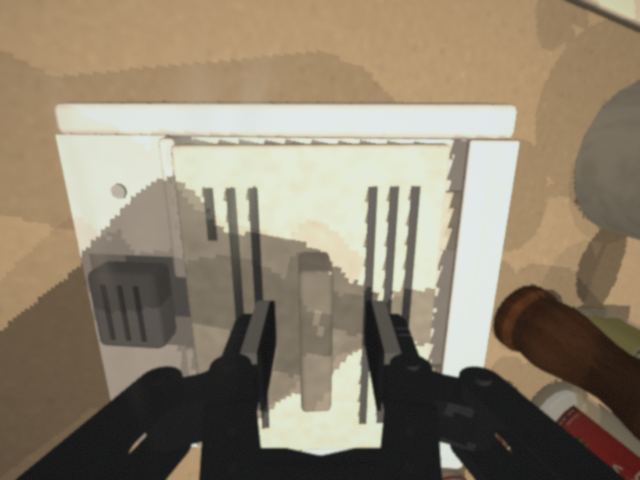

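The rib (columns 302–332) is well centred between the fingers (275 and 365), so I'll close.

```bash
python3 -m inch '[{"x":0,"y":-1,"z":1,"wx":0,"wy":0,"wz":0,"hand":22},{"x":0,"y":-1,"z":1,"wx":0,"wy":0,"wz":0,"hand":14},{"x":0,"y":-1,"z":1,"wx":0,"wy":0,"wz":0,"hand":4},{"x":0,"y":-1,"z":1,"wx":0,"wy":0,"wz":0,"hand":4},{"x":0,"y":-1,"z":1,"wx":0,"wy":0,"wz":0,"hand":4},{"x":0,"y":-1,"z":1,"wx":0,"wy":0,"wz":0,"hand":4}]' 40; python3 -c "
from h import *
step(*cgoal(.1)); s=robot.observe(); print(RF().T@s['ft_force'],s['ft_torque'])
for a in (.15,.2,.25,.3,.315): print(a); step(*cgoal(a))"
```

```text
clock: 5.4
tool_pos: [0.5339, 0.2601, 0.1007]
ee_rot: [1.838, 2.282, 0.352]
ft_force: [-3.5, -1.0, 4.2]
finger_gap: 0.124
grip_force: 42.5
x y z [-1.1 -0.9  1.2] w [ 0.0038 -0.0012 -0.0004] | 2.0 0.2
[1.70899116 0.20055595 5.24488566] [-0.13338293  0.47414428 -0.0753192 ]
0.15
x y z [-1.1 -0.4 -1.7] w [ 0.0538 -0.0012 -0.0004] | 2.0 3.1
0.2
x y z [-1.1  0.3 -4.5] w [ 0.1038 -0.0012 -0.0004] | 5.0 5.9
0.25
x y z [-1.1  1.1 -7.3] w [ 0.1538 -0.0012 -0.0004] | 8.0 8.8
0.3
x y z [ -1.1   2.1 -10.1] w [ 0.2038 -0.0012 -0.0003] | 10.0 11.7
0.315
x y z [ -1.1   2.4 -10.9] w [ 0.2188 -0.0012 -0.0003] | 11.0 12.5
```

```bash
python3 -m inch '[{"x":0,"y":0.2,"z":-1.5,"wx":0.025,"wy":0,"wz":0,"hand":4},{"x":0,"y":0.5,"z":-2.9,"wx":0.05,"wy":0,"wz":0,"hand":4},{"x":0,"y":0.8,"z":-4.3,"wx":0.075,"wy":0,"wz":0,"hand":4},{"x":0,"y":1.2,"z":-5.7,"wx":0.1,"wy":0,"wz":0,"hand":4},{"x":0,"y":1.6,"z":-7.1,"wx":0.125,"wy":0,"wz":0,"hand":4},{"x":0,"y":2,"z":-8.5,"wx":0.15,"wy":0,"wz":0,"hand":4},{"x":0,"y":2.5,"z":-9.9,"wx":0.175,"wy":0,"wz":0,"hand":4},{"x":0,"y":3,"z":-11.3,"wx":0.2,"wy":0,"wz":0,"hand":4},{"x":0,"y":3.3,"z":-12.1,"wx":0.214,"wy":0,"wz":0,"hand":4},{"x":0,"y":3.3,"z":-12.1,"wx":0.214,"wy":0,"wz":0,"hand":4}]'; python3 -c "
from h import *
step(*cgoal(.315)); step(*cgoal(.315,draw=10)); s=robot.observe(); print(RF().T@s['ft_force'],s['ft_torque'])"
```

```text
clock: 6.4
tool_pos: [0.5333, 0.2601, 0.1129]
ee_rot: [1.935, 2.402, 0.11]
ft_force: [-2.4, -0.8, 3.3]
finger_gap: 0.123
grip_force: 42.3
x y z [-1.1 -0.6  1. ] w [ 0.004  -0.0013 -0.0004] | 2.0 0.2
x y z [ -1.1 -10.6   1. ] w [ 0.004  -0.0013 -0.0004] | 11.0 0.2
[1.03150316 0.26242062 3.99397629] [-0.07971314  0.39365646 -0.00314083]
```

```bash
python3 -m inch '[{"x":0,"y":-2,"z":0,"wx":0,"wy":0,"wz":0,"hand":4},{"x":0,"y":-4,"z":0,"wx":0,"wy":0,"wz":0,"hand":4},{"x":0,"y":-6,"z":0,"wx":0,"wy":0,"wz":0,"hand":4},{"x":0,"y":-8,"z":0,"wx":0,"wy":0,"wz":0,"hand":4},{"x":0,"y":-10,"z":0,"wx":0,"wy":0,"wz":0,"hand":4},{"x":0,"y":-12,"z":0,"wx":0,"wy":0,"wz":0,"hand":4},{"x":0,"y":-12,"z":0,"wx":0,"wy":0,"wz":0,"hand":4}]'; python3 -c "
from h import *
step(*cgoal(.315,draw=10)); s=robot.observe(); print(RF().T@s['ft_force'],s['ft_torque'])"
```

```text
clock: 7.1
tool_pos: [0.5214, 0.2573, 0.1118]
ee_rot: [1.934, 2.402, 0.11]
ft_force: [0.3, -0.4, -0.6]
finger_gap: 0.127
grip_force: 41.7
x y z [-1.   1.8  1. ] w [ 0.0043 -0.001   0.    ] | 2.0 0.3
[ 0.00243694  0.41734912 -0.6578309 ] [-0.00849319  0.08750255 -0.01915591]
```

```bash
cat >> h.py <<'E'
def tgoal(x,y,z,turn=0): # TCP in tray coords (mm), tool y along tray x, turned about tray z
    M=np.array([[0,1,0],[1,0,0],[0,0,-1.]])
    return T0+RT()@np.array([x,y,z])/1e3, RT()@Ro.from_euler('z',turn).as_matrix()@M
E
python3 -m inch '[{"x":0,"y":-1,"z":-10,"wx":0,"wy":0,"wz":0,"hand":4},{"x":0,"y":-2,"z":-30,"wx":0,"wy":0,"wz":0,"hand":4},{"x":0,"y":-2,"z":-55,"wx":0,"wy":0,"wz":0,"hand":4},{"x":0,"y":-2,"z":-80,"wx":0,"wy":0,"wz":0,"hand":4},{"x":0,"y":-2,"z":-95,"wx":0,"wy":0,"wz":0,"hand":4},{"x":0,"y":-2,"z":-100,"wx":0,"wy":0,"wz":0,"hand":4},{"x":0,"y":-2,"z":-100,"wx":0,"wy":0,"wz":0,"hand":4}]'; python3 -c "
from h import *
step(*tgoal(-4,-39,120)); s=robot.observe(); print(s['ft_force'],s['joints'])"
```

```text
clock: 7.8
tool_pos: [0.5111, 0.255, 0.2118]
ee_rot: [1.934, 2.401, 0.112]
ft_force: [0.5, 0.7, -2.0]
finger_gap: 0.131
grip_force: 41.7
x y z [-370.  -136.2   79.1] w [ 0.0901 -0.0226  0.4626] | 402.0 27.0
[ 0.49235129  0.66326167 -1.97108551] [-0.30541646  0.30426013 -0.34472217  1.87819694  0.17598565  0.8982886
 -0.52100327]
```

```bash
python3 -m inch '[{"x":-25,"y":-9,"z":5,"wx":0.006,"wy":0,"wz":0.03,"hand":4},{"x":-70,"y":-26,"z":15,"wx":0.02,"wy":-0.005,"wz":0.09,"hand":4},{"x":-115,"y":-42,"z":25,"wx":0.03,"wy":-0.008,"wz":0.145,"hand":4},{"x":-160,"y":-59,"z":34,"wx":0.04,"wy":-0.01,"wz":0.2,"hand":4},{"x":-205,"y":-76,"z":40,"wx":0.05,"wy":-0.013,"wz":0.257,"hand":4},{"x":-250,"y":-92,"z":48,"wx":0.06,"wy":-0.016,"wz":0.313,"hand":4},{"x":-295,"y":-109,"z":56,"wx":0.072,"wy":-0.018,"wz":0.37,"hand":4},{"x":-335,"y":-123,"z":62,"wx":0.082,"wy":-0.02,"wz":0.42,"hand":4},{"x":-360,"y":-133,"z":65,"wx":0.088,"wy":-0.022,"wz":0.45,"hand":4},{"x":-370,"y":-136,"z":66,"wx":0.09,"wy":-0.0226,"wz":0.4626,"hand":4}]'; python3 -m inch '[{"x":0,"y":0,"z":0,"wx":0,"wy":0,"wz":0,"hand":4},{"x":0,"y":0,"z":0,"wx":0,"wy":0,"wz":0,"hand":4},{"x":0,"y":0,"z":0,"wx":0,"wy":0,"wz":0,"hand":4}]'; python3 - <<'E'
from h import *
import pickle
step(*tgoal(-4,-39,60)); s=robot.observe(); print(s['ft_force'])
D={}
for n in("wrist","top","scene"):
    D[n]=robot.camera_params(n); im=robot.get_image(n); cv2.imwrite(f"pics/c_{n}.png",im[:,:,::-1])
t=cv2.imread("pics/c_wrist.png"); s=cv2.imread("pics/c_scene.png")
a=cv2.resize(t,(480,360)); b=cv2.resize(s[200:380,220:400],(320,320)); o=np.zeros((360,800,3),np.uint8); o[:,:480]=a; o[:320,480:]=b
cv2.imwrite("pics/c.png",o)
E
```

```text
clock: 8.8
tool_pos: [0.4613, -0.1371, 0.1311]
ee_rot: [-2.483, -1.921, 0.007]
ft_force: [-0.0, 0.4, -0.4]
finger_gap: 0.128
grip_force: 41.7
clock: 9.1
tool_pos: [0.4638, -0.132, 0.1328]
ee_rot: [-2.476, -1.933, 0.0]
ft_force: [0.3, 0.4, -0.3]
finger_gap: 0.129
grip_force: 41.7
x y z [-1.5  1.1 72.8] w [-0.0007 -0.0002  0.0035] | 73.0 0.2
[ 0.31605158  0.38183222 -0.30876951]
```

View pics/c.png

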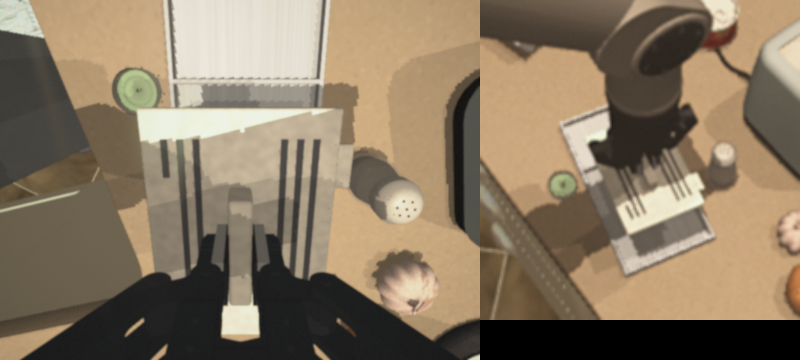

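```bash
python3 - <<'E'
from h import *
s=robot.observe();R0=Ro.from_rotvec(s['ee_rot']).as_matrix()
def cov(q): # cover coords mm -> world, TCP at cover (0,0,9)
    q=np.array(q)-[0,0,9]; return s['tool_pos']+R0@(np.array([-q[1],-q[0],-q[2]])/1e3)
for q in [(50,-70,6),(-50,-70,6),(0,-30,26),(0,30,26),(0,-30,6),(-58,-30,0)]: print("cover",q,(proj("wrist",cov(q))*.75).round(0))
for q in [(-60,39.5,16),(60,39.5,16),(-62,80,16),(62,80,16)]: print("tray",q,(proj("wrist",T0+RT()@np.array(q)/1e3)*.75).round(0))
E
```

```text
cover (50, -70, 6) [137. 104.]
cover (-50, -70, 6) [347. 104.]
cover (0, -30, 26) [242. 198.]
cover (0, 30, 26) [242. 304.]
cover (0, -30, 6) [242. 183.]
cover (-58, -30, 0) [350. 179.]
tray (-60, 39.5, 16) [175.  81.]
tray (60, 39.5, 16) [320.  81.]
tray (-62, 80, 16) [169.  27.]
tray (62, 80, 16) [327.  27.]
```

The cover is held square. Its far edge is at row 110 where I predicted 104, so it sits about 3 mm toward tray −y. The divider at row 80 confirms the tray pose. I'll lower it with that correction.

```bash
python3 -m inch '[{"x":1.5,"y":2,"z":15,"wx":0,"wy":0,"wz":0.003,"hand":4},{"x":1.5,"y":2,"z":45,"wx":0,"wy":0,"wz":0.003,"hand":4},{"x":1.5,"y":2,"z":75,"wx":0,"wy":0,"wz":0.003,"hand":4},{"x":1.5,"y":2,"z":95,"wx":0,"wy":0,"wz":0.003,"hand":4},{"x":1.5,"y":2,"z":104,"wx":0,"wy":0,"wz":0.003,"hand":4},{"x":1.5,"y":2,"z":108,"wx":0,"wy":0,"wz":0.003,"hand":4},{"x":1.5,"y":2,"z":111,"wx":0,"wy":0,"wz":0.003,"hand":4},{"x":1.5,"y":2,"z":113,"wx":0,"wy":0,"wz":0.003,"hand":4},{"x":1.5,"y":2,"z":113,"wx":0,"wy":0,"wz":0.003,"hand":4}]'; python3 -c "
from h import *
step(*tgoal(-3,-36,13)); s=robot.observe(); print(s['ft_force'],s['ft_torque'])"
```

```text
clock: 10.15
tool_pos: [0.4659, -0.1332, 0.0203]
ee_rot: [2.482, 1.925, -0.0]
ft_force: [-0.3, -0.1, -0.1]
finger_gap: 0.123
grip_force: 41.7
x y z [ 2.1 -0.3  7.3] w [ 0.0002  0.0006 -0.003 ] | 8.0 0.2
[-0.32405555 -0.12529823 -0.09744654] [ 0.0105012   0.01583053 -0.00040278]
```

```bash
python3 -m inch '[{"x":1.5,"y":0,"z":1,"wx":0,"wy":0,"wz":0,"hand":4},{"x":1.5,"y":0,"z":2,"wx":0,"wy":0,"wz":0,"hand":4},{"x":1.5,"y":0,"z":3,"wx":0,"wy":0,"wz":0,"hand":4},{"x":1.5,"y":0,"z":4,"wx":0,"wy":0,"wz":0,"hand":4},{"x":1.5,"y":0,"z":5,"wx":0,"wy":0,"wz":0,"hand":4},{"x":1.5,"y":0,"z":5.5,"wx":0,"wy":0,"wz":0,"hand":4},{"x":1.5,"y":0,"z":6,"wx":0,"wy":0,"wz":0,"hand":4},{"x":1.5,"y":0,"z":6,"wx":0,"wy":0,"wz":0,"hand":4}]'; python3 -c "
from h import *
step(*tgoal(-3,-36,13)); s=robot.observe(); print(s['ft_force'],s['ft_torque'])"
```

```text
clock: 10.95
tool_pos: [0.4657, -0.1317, 0.014]
ee_rot: [-2.482, -1.925, 0.002]
ft_force: [-2.2, 0.1, 4.3]
finger_gap: 0.122
grip_force: 42.4
x y z [0.7 0.2 1. ] w [-0.001   0.0007 -0.0031] | 1.0 0.2
[-2.19341446  0.07639018  4.2766966 ] [0.09254953 0.295615   0.01902205]
```

```bash
python3 -m inch '[{"x":0,"y":0,"z":0,"wx":0,"wy":0,"wz":0,"hand":16},{"x":0,"y":0,"z":0,"wx":0,"wy":0,"wz":0,"hand":28},{"x":0,"y":0,"z":0,"wx":0,"wy":0,"wz":0,"hand":36},{"x":0,"y":0,"z":-5,"wx":0,"wy":0,"wz":0,"hand":36},{"x":0,"y":0,"z":-30,"wx":0,"wy":0,"wz":0,"hand":36},{"x":0,"y":0,"z":-70,"wx":0,"wy":0,"wz":0,"hand":36},{"x":0,"y":0,"z":-110,"wx":0,"wy":0,"wz":0,"hand":36},{"x":0,"y":0,"z":-130,"wx":0,"wy":0,"wz":0,"hand":36},{"x":0,"y":0,"z":-130,"wx":0,"wy":0,"wz":0,"hand":36}]'; python3 - <<'E'
from h import *
s=robot.observe();print(s['ft_force'],s['tool_pos'])
im=robot.get_image("wrist"); cv2.imwrite("pics/d.png",im[:,:,::-1])
step(*fgoal(0,0,150))
E
```

```text
clock: 11.85
tool_pos: [0.4681, -0.1321, 0.1472]
ee_rot: [2.479, 1.922, 0.005]
ft_force: [0.3, -0.7, -0.1]
finger_gap: 0.423
grip_force: 0.0
[ 0.25089318 -0.70379927 -0.1178459 ] [ 0.46814656 -0.13205505  0.14715887]
x y z [370.9 -80.6 -78.3] w [-0.3915  0.0946 -0.4597] | 388.0 35.0
```

View pics/d.png

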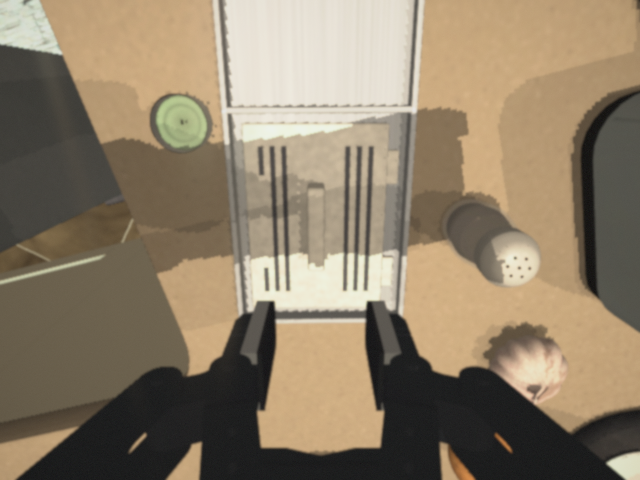

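The cover lies flat inside the wide compartment, rib at (316,225). I'll go back to the extractor.

```bash
python3 -m inch '[{"x":20,"y":-4,"z":-15,"wx":-0.02,"wy":0.005,"wz":-0.025,"hand":36},{"x":65,"y":-14,"z":-35,"wx":-0.07,"wy":0.017,"wz":-0.08,"hand":36},{"x":110,"y":-24,"z":-55,"wx":-0.12,"wy":0.028,"wz":-0.136,"hand":36},{"x":155,"y":-34,"z":-65,"wx":-0.165,"wy":0.04,"wz":-0.192,"hand":36},{"x":200,"y":-44,"z":-73,"wx":-0.21,"wy":0.05,"wz":-0.248,"hand":36},{"x":245,"y":-53,"z":-78,"wx":-0.26,"wy":0.062,"wz":-0.303,"hand":36},{"x":290,"y":-63,"z":-78,"wx":-0.306,"wy":0.074,"wz":-0.36,"hand":36},{"x":330,"y":-72,"z":-78,"wx":-0.348,"wy":0.084,"wz":-0.41,"hand":36},{"x":358,"y":-78,"z":-78,"wx":-0.378,"wy":0.091,"wz":-0.443,"hand":36},{"x":371,"y":-81,"z":-78,"wx":-0.3915,"wy":0.0946,"wz":-0.46,"hand":36}]'; python3 -m inch '[{"x":0,"y":0,"z":0,"wx":0,"wy":0,"wz":0,"hand":36},{"x":0,"y":0,"z":0,"wx":0,"wy":0,"wz":0,"hand":36},{"x":0,"y":0,"z":0,"wx":0,"wy":0,"wz":0,"hand":36}]'; python3 - <<'E'
from h import *
import pickle
P=robot.camera_params("wrist");im=robot.get_image("wrist"); cv2.imwrite("pics/e.png",im[:,:,::-1]);pickle.dump(P,open("e.pkl","wb"))
print(inframe(robot.observe()['tool_pos']))
for q in [(0,-22,-2),(0,22,-2),(-30,-50,-16),(30,50,-16),(-42,-61,0),(42,61,0),(104,84,7),(-70,-84,7),(104,-84,7),(-70,84,7)]: print(q,proj("wrist",F0+RF()@np.array(q)/1e3,P).round(0))
E
```

```text
clock: 12.9
tool_pos: [0.4782, 0.2509, 0.2201]
ee_rot: [1.788, 2.233, 0.451]
ft_force: [0.4, -0.5, -0.8]
finger_gap: 0.419
grip_force: 0.0
clock: 13.2
tool_pos: [0.4799, 0.2463, 0.2209]
ee_rot: [1.796, 2.225, 0.448]
ft_force: [-0.0, -0.4, 0.2]
finger_gap: 0.417
grip_force: 0.0
[  1.87741829   0.91951151 148.44491078]
(0, -22, -2) [325. 185.]
(0, 22, -2) [324. 241.]
(-30, -50, -16) [364. 145.]
(30, 50, -16) [288. 267.]
(-42, -61, 0) [384. 132.]
(42, 61, 0) [272. 287.]
(104, 84, 7) [196. 317.]
(-70, -84, 7) [429.  97.]
(104, -84, 7) [170.  97.]
(-70, 84, 7) [411. 317.]
```

View pics/e.png

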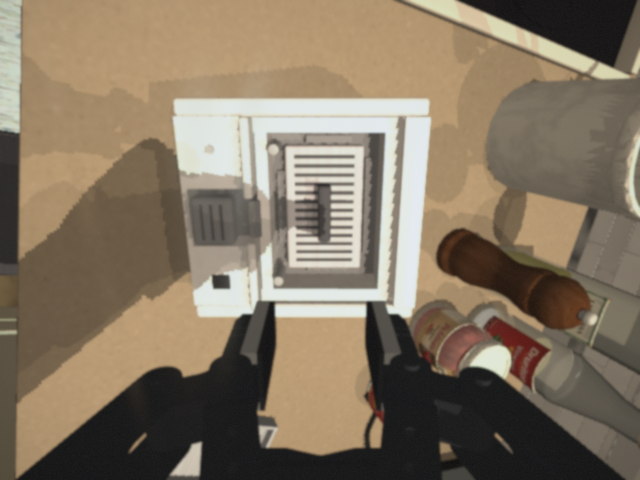

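The cassette plate (columns 287–363, rows 146–267) and its rib (column 324, rows 184–241) match the prediction with its underside at z = −30 mm. I'll descend to grasp it.

```bash
python3 -c "
from h import *
step(*fgoal(0,0,20)); step(*fgoal(0,0,-12))"
```

```text
x y z [  0.9   2.4 128.4] w [-0.0043 -0.     -0.0021] | 128.0 0.3
x y z [  0.9   2.6 160.4] w [-0.0043 -0.     -0.0021] | 160.0 0.3
```

```bash
python3 -m inch '[{"x":1,"y":2,"z":25,"wx":-0.004,"wy":0,"wz":-0.002,"hand":30},{"x":1,"y":2,"z":65,"wx":-0.004,"wy":0,"wz":-0.002,"hand":30},{"x":1,"y":2,"z":100,"wx":-0.004,"wy":0,"wz":-0.002,"hand":30},{"x":1,"y":2.5,"z":125,"wx":-0.004,"wy":0,"wz":-0.002,"hand":30},{"x":1,"y":2.5,"z":140,"wx":-0.004,"wy":0,"wz":-0.002,"hand":30},{"x":1,"y":2.5,"z":150,"wx":-0.004,"wy":0,"wz":-0.002,"hand":30},{"x":1,"y":2.5,"z":156,"wx":-0.004,"wy":0,"wz":-0.002,"hand":30},{"x":1,"y":2.5,"z":158,"wx":-0.004,"wy":0,"wz":-0.002,"hand":30},{"x":1,"y":2.5,"z":158,"wx":-0.004,"wy":0,"wz":-0.002,"hand":30}]'; python3 -c "
from h import *
step(*fgoal(0,0,-12));s=robot.observe(); print(s['ft_force'])"
```

```text
clock: 14.15
tool_pos: [0.5419, 0.2627, 0.0774]
ee_rot: [1.788, 2.225, 0.455]
ft_force: [-0.7, 0.5, -0.1]
finger_gap: 0.35
grip_force: 0.0
x y z [-1.8 -0.8  3.2] w [ 0.0014 -0.0015  0.0017] | 4.0 0.2
[-0.7177736   0.54299309 -0.13374976]
```

```bash
python3 -m inch '[{"x":-1,"y":-1,"z":1,"wx":0,"wy":0,"wz":0,"hand":30},{"x":-1,"y":-1,"z":2,"wx":0,"wy":0,"wz":0,"hand":20},{"x":-1,"y":-1,"z":2,"wx":0,"wy":0,"wz":0,"hand":10},{"x":-1,"y":-1,"z":2,"wx":0,"wy":0,"wz":0,"hand":3},{"x":-1,"y":-1,"z":2,"wx":0,"wy":0,"wz":0,"hand":3},{"x":-1,"y":-1,"z":2,"wx":0,"wy":0,"wz":0,"hand":3},{"x":-1,"y":-1,"z":2,"wx":0,"wy":0,"wz":0,"hand":3}]' 50; python3 -c "
from h import *
step(*fgoal(0,0,-12));s=robot.observe(); print(RF().T@s['ft_force'])"
```

```text
clock: 14.85
tool_pos: [0.542, 0.2616, 0.0753]
ee_rot: [1.788, 2.225, 0.455]
ft_force: [-2.6, -1.2, 6.0]
finger_gap: 0.097
grip_force: 49.7
x y z [-0.8  0.1  1.2] w [ 0.0016 -0.0013  0.0017] | 1.0 0.2
[0.28592917 0.64397086 6.62240254]
```

```bash
python3 -m inch '[{"x":0,"y":0,"z":-3,"wx":0,"wy":0,"wz":0,"hand":3},{"x":0,"y":0,"z":-7,"wx":0,"wy":0,"wz":0,"hand":3},{"x":0,"y":0,"z":-14,"wx":0,"wy":0,"wz":0,"hand":3},{"x":0,"y":0,"z":-25,"wx":0,"wy":0,"wz":0,"hand":3},{"x":0,"y":0,"z":-40,"wx":0,"wy":0,"wz":0,"hand":3},{"x":0,"y":0,"z":-60,"wx":0,"wy":0,"wz":0,"hand":3},{"x":0,"y":0,"z":-85,"wx":0,"wy":0,"wz":0,"hand":3},{"x":0,"y":0,"z":-105,"wx":0,"wy":0,"wz":0,"hand":3},{"x":0,"y":0,"z":-120,"wx":0,"wy":0,"wz":0,"hand":3},{"x":0,"y":0,"z":-120,"wx":0,"wy":0,"wz":0,"hand":3}]'; python3 -c "
from h import *
s=robot.observe(); print(s['ft_force'],s['joints'])
step(*tgoal(0,78.5,140,np.pi/2));step(*tgoal(0,78.5,140,-np.pi/2))"
```

```text
clock: 15.85
tool_pos: [0.4957, 0.2518, 0.1871]
ee_rot: [1.787, 2.225, 0.458]
ft_force: [0.8, 0.6, -1.1]
finger_gap: 0.097
grip_force: 48.9
[ 0.76939249  0.63549089 -1.11221734] [-0.31969793  0.19856207 -0.40683546  2.15879443  0.56898997  0.50264802
 -0.94975854]
x y z [-266.6  -71.2   20.4] w [ 0.3633  0.2224 -1.0893] | 277.0 67.0
x y z [-266.6  -71.2   20.4] w [ 0.2523 -0.4122  2.0041] | 277.0 118.1
```

```bash
python3 -m inch '[{"x":-15,"y":-10,"z":-8,"wx":0.02,"wy":0.012,"wz":-0.06,"hand":3},{"x":-45,"y":-20,"z":-12,"wx":0.06,"wy":0.036,"wz":-0.175,"hand":3},{"x":-80,"y":-28,"z":-10,"wx":0.105,"wy":0.064,"wz":-0.314,"hand":3},{"x":-115,"y":-35,"z":-6,"wx":0.15,"wy":0.092,"wz":-0.45,"hand":3},{"x":-150,"y":-42,"z":0,"wx":0.195,"wy":0.12,"wz":-0.586,"hand":3},{"x":-185,"y":-50,"z":6,"wx":0.24,"wy":0.148,"wz":-0.723,"hand":3},{"x":-218,"y":-58,"z":12,"wx":0.285,"wy":0.175,"wz":-0.86,"hand":3},{"x":-245,"y":-65,"z":16,"wx":0.325,"wy":0.2,"wz":-0.98,"hand":3},{"x":-260,"y":-69,"z":19,"wx":0.352,"wy":0.215,"wz":-1.055,"hand":3},{"x":-266,"y":-71,"z":20,"wx":0.3633,"wy":0.2224,"wz":-1.0893,"hand":3}]'; python3 -m inch '[{"x":0,"y":0,"z":0,"wx":0,"wy":0,"wz":0,"hand":3},{"x":0,"y":0,"z":0,"wx":0,"wy":0,"wz":0,"hand":3},{"x":0,"y":0,"z":0,"wx":0,"wy":0,"wz":0,"hand":3}]'; python3 - <<'E'
from h import *
step(*tgoal(0,78.5,17+4,np.pi/2)); s=robot.observe(); print(s['ft_force'],s['joints'].round(2))
P=robot.camera_params("wrist");im=robot.get_image("wrist"); cv2.imwrite("pics/f.png",im[:,:,::-1])
R0=Ro.from_rotvec(s['ee_rot']).as_matrix()
def cas(q): q=np.array(q)-[0,0,17]; return s['tool_pos']+R0@(np.array([-q[1],-q[0],-q[2]])/1e3)
for q in [(-30,-50,14),(30,-50,14),(-30,50,14),(30,50,14),(0,-22,28)]: print("cas",q,proj("wrist",cas(q),P).round(0))
for q in [(-60,41.5,16),(-60,115.5,16),(60,41.5,16),(60,115.5,16)]: print("tray",q,proj("wrist",T0+RT()@np.array(q)/1e3,P).round(0))
E
```

```text
clock: 16.85
tool_pos: [0.4962, -0.0245, 0.1371]
ee_rot: [0.468, 3.1, 0.017]
ft_force: [0.0, 0.5, -1.1]
finger_gap: 0.094
grip_force: 49.0
clock: 17.15
tool_pos: [0.4964, -0.02, 0.1385]
ee_rot: [0.47, 3.096, 0.022]
ft_force: [0.5, 0.8, -0.7]
finger_gap: 0.1
grip_force: 49.0
x y z [ -0.   -2.3 117.5] w [ 0.0152  0.0085 -0.0533] | 117.0 3.2
[ 0.54124502  0.79788171 -0.72508326] [ 0.39  0.35 -0.55  2.04  0.24  0.8   0.96]
cas (-30, -50, 14) [402. 198.]
cas (30, -50, 14) [242. 198.]
cas (-30, 50, 14) [387. 412.]
cas (30, 50, 14) [256. 412.]
cas (0, -22, 28) [322. 282.]
tray (-60, 41.5, 16) [256. 143.]
tray (-60, 115.5, 16) [370. 136.]
tray (60, 41.5, 16) [273. 306.]
tray (60, 115.5, 16) [372. 301.]
```

View pics/f.png

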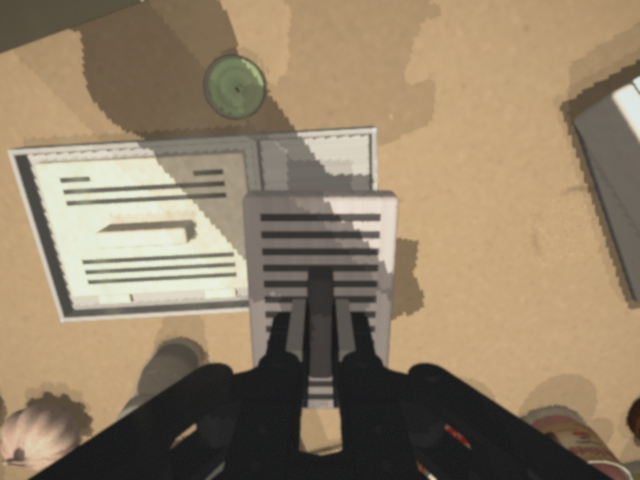

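The cassette is held as predicted: its far edge runs from (244,195) to (398,195), and the tray corner is at (372,137). I'll square it up and lower it.

```bash
python3 -m inch '[{"x":0,"y":-2,"z":10,"wx":0.015,"wy":0.0085,"wz":-0.053,"hand":3},{"x":0,"y":-2,"z":35,"wx":0.015,"wy":0.0085,"wz":-0.053,"hand":3},{"x":0,"y":-2,"z":65,"wx":0.015,"wy":0.0085,"wz":-0.053,"hand":3},{"x":0,"y":-2,"z":85,"wx":0.015,"wy":0.0085,"wz":-0.053,"hand":3},{"x":0,"y":-2,"z":97,"wx":0.015,"wy":0.0085,"wz":-0.053,"hand":3},{"x":0,"y":-2,"z":103,"wx":0.015,"wy":0.0085,"wz":-0.053,"hand":3},{"x":0,"y":-2,"z":107,"wx":0.015,"wy":0.0085,"wz":-0.053,"hand":3},{"x":0,"y":-2,"z":107,"wx":0.015,"wy":0.0085,"wz":-0.053,"hand":3},{"x":0,"y":-2,"z":107,"wx":0.015,"wy":0.0085,"wz":-0.053,"hand":3}]'; python3 -c "
from h import *
step(*tgoal(0,78.5,21,np.pi/2)); s=robot.observe(); print(s['ft_force'],s['ft_torque'])"
```

```text
clock: 18.1
tool_pos: [0.4984, -0.0213, 0.0324]
ee_rot: [0.387, 3.116, -0.0]
ft_force: [-0.1, -0.2, -1.3]
finger_gap: 0.097
grip_force: 49.0
x y z [ 1.3  0.2 11.4] w [-0.0001  0.0015  0.0014] | 11.0 0.1
[-0.10737597 -0.19174057 -1.25134054] [0.00454822 0.01416437 0.01969151]
```

```bash
python3 -m inch '[{"x":1,"y":0,"z":2,"wx":0,"wy":0,"wz":0,"hand":3},{"x":1,"y":0,"z":4,"wx":0,"wy":0,"wz":0,"hand":3},{"x":1,"y":0,"z":5.5,"wx":0,"wy":0,"wz":0,"hand":3},{"x":1,"y":0,"z":6.5,"wx":0,"wy":0,"wz":0,"hand":3},{"x":1,"y":0,"z":7.5,"wx":0,"wy":0,"wz":0,"hand":3},{"x":1,"y":0,"z":8.5,"wx":0,"wy":0,"wz":0,"hand":3},{"x":1,"y":0,"z":9.5,"wx":0,"wy":0,"wz":0,"hand":3},{"x":1,"y":0,"z":9.5,"wx":0,"wy":0,"wz":0,"hand":3}]'; python3 -c "
from h import *
step(*tgoal(0,78.5,21,np.pi/2)); s=robot.observe(); print(s['ft_force'],s['ft_torque'])"
```

```text
clock: 18.9
tool_pos: [0.4969, -0.021, 0.0228]
ee_rot: [0.387, 3.117, -0.001]
ft_force: [-3.5, -0.5, 8.3]
finger_gap: 0.1
grip_force: 50.1
x y z [-0.3  0.3  1.8] w [-0.0008  0.0004  0.0014] | 2.0 0.1
[-3.49260009 -0.46505227  8.31439957] [-0.05083147  0.57754256 -0.03929018]
```

```bash
python3 -m inch '[{"x":0,"y":0,"z":-0.7,"wx":0,"wy":0,"wz":0,"hand":3},{"x":0,"y":0,"z":-0.7,"wx":0,"wy":0,"wz":0,"hand":12},{"x":0,"y":0,"z":-0.7,"wx":0,"wy":0,"wz":0,"hand":22},{"x":0,"y":0,"z":-0.7,"wx":0,"wy":0,"wz":0,"hand":28},{"x":0,"y":0,"z":-6,"wx":0,"wy":0,"wz":0,"hand":28},{"x":0,"y":0,"z":-30,"wx":0,"wy":0,"wz":0,"hand":28},{"x":0,"y":0,"z":-75,"wx":0,"wy":0,"wz":0,"hand":28},{"x":0,"y":0,"z":-120,"wx":0,"wy":0,"wz":0,"hand":28},{"x":0,"y":0,"z":-150,"wx":0,"wy":0,"wz":0,"hand":28},{"x":0,"y":0,"z":-150,"wx":0,"wy":0,"wz":0,"hand":28}]'; python3 - <<'E'
from h import *
s=robot.observe();print(s['ft_force'],s['tool_pos'])
im=robot.get_image("wrist"); cv2.imwrite("pics/g.png",im[:,:,::-1])
E
```

```text
clock: 19.9
tool_pos: [0.4997, -0.0207, 0.1769]
ee_rot: [0.386, 3.109, 0.0]
ft_force: [0.3, 0.5, -0.1]
finger_gap: 0.324
grip_force: 0.0
[ 0.26481635  0.49079046 -0.13083592] [ 0.49970864 -0.02067112  0.17692187]
```

View pics/g.png

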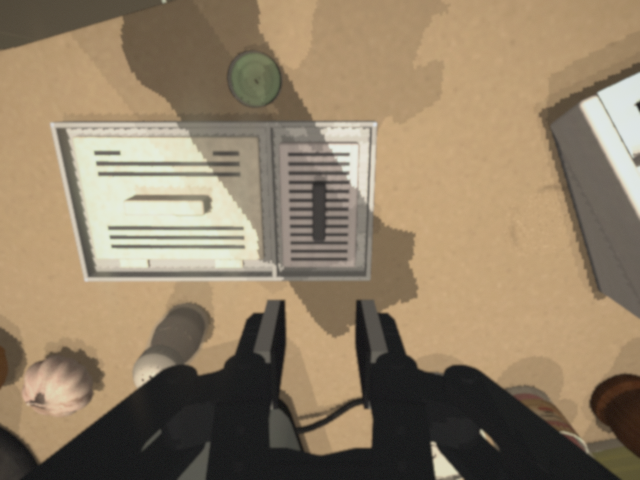

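The cover (165,205) and the cassette (319,210) both lie flat inside their compartments, rib up, and the tea light and shaker are undisturbed. I'll hand it in.

```bash
python3 -m inch '[{"x":0,"y":0,"z":0,"wx":0,"wy":0,"wz":0,"hand":28},{"x":0,"y":0,"z":0,"wx":0,"wy":0,"wz":0,"hand":28},{"x":0,"y":0,"z":0,"wx":0,"wy":0,"wz":0,"hand":28}]'; python3 -c "
from plant import robot
print(robot.finish_job())"
```

```text
clock: 20.25
tool_pos: [0.4959, -0.021, 0.171]
ee_rot: [-0.386, -3.115, 0.0]
ft_force: [0.1, 0.4, -0.7]
finger_gap: 0.333
grip_force: 0.0
the job is handed in; nothing more can be done
None
```

I handed the job in at about 20 s: the last picture shows the vent cover flat in the wide compartment, louvred face up, and the filter cassette flat in the narrow one, rib up; the judge's verdict was not shown.

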